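Find the stamped crate and push it to the dispatch line

ROBOT

A 7-joint arm with a two-finger parallel gripper is mounted at the origin on the work surface. World frame = base frame: x ahead of the robot, y to its left, z up, the work surface at z = 0. Lengths are in m, angles in rad, forces in N, time in s.
With the tool pointing down it reaches from about 0.425 to 0.925 m from the base axis. Payload 6.8 kg.
Tool frame: the origin (TCP) lies where the fingers leave the gripper's body, on its centre line; the fingertips stand 80 mm ahead of it and the grasp point (between the pads) lies 61 mm ahead of it; z points along the fingers, y is the direction in which the jaws open and shut (so a half turn about z gives the same grasp; the last joint's range is limited). The gripper opens to 88 mm and grips with 3 to 60 N. Pads are 20 mm wide; open, the fingers measure 115 mm over their backs; the gripper's body (75 mm by 178 mm) begins 61 mm behind the grasp point.
Start: joints at [1.049, 0.477, 0.022, 1.555, -0.011, 1.109, -0.083], TCP at [0.271, -0.618, 0.303] pointing down, gripper open.
Joint ranges: [-2.96, 2.96], [-0.34, 2.1], [-1.41, 1.46], [0.24, 2.44], [-1.37, 4.51], [0.17, 1.92], [-2.96, 2.96]. Speed limits (rad/s): [2.39, 2.39, 3.14, 3.14, 3.14, 3.14, 3.14].

INTERFACE

Orientations are given as a rotation vector (axis times angle).
In Python, from station import observe, read_camera, calibration, close_job, masks_of gives the robot as it stands. The module is installed in compiled form; this text tells all that it offers.
- The arm moves only by the tool step_arm, never from a script. Its argument "plan" is a list of rows, each a list of 3 entries, a list of its own where there are three numbers: the turn, a rotation vector about the tool's x, y, z in units of 0.12 rad (1.0 is 0.12 rad), then the shift along the tool's x, y, z in units of 0.04 m (1.0 is 0.04 m), then the gripper command: -1 is shut, 1 is fully open, values between are in proportion. In form: [[[rx, ry, rz], [x, y, z], fingers], ...]. A call has 1 to 8 rows; each row shifts and turns the commanded pose from where the row before left it, along the tool's axes as they then stand; what a row does not reach is not made up. A row lasts 1/10 s, in which the tool goes at most 50 mm and 8.59 degrees, less where a joint would pass 70% of its speed; a pose out of reach is approached as far as the arm can. A call with a number of a shift or a turn outside -1 to 1 is refused whole. A call with a gripper value outside its range is refused whole. The fingers move at their own pace and stop on an object; "newtons" is the grip in N (left out, the last holds). Time passes only in rows, so rows that do not move let the fingers close. It gives the time, the measured TCP pose, the force and the opening at its end, in the units of the state.
- observe(): the state, without advancing time (a new reading comes with each control period).
- read_camera(name): name is "scene" or "top" or "wrist"; returns (picture, depth): 480x640x3 uint8, blue, green, red; 480x640 float32, m along the optical axis (not along the pixel's ray), 0 where there is no reading.
- calibration(name): a dict with "fx", "fy", "cx", "cy" (pixels), "R" (3x3) and "t" (3): a world point X has camera coordinates R X + t. Camera axes: x right, y down, z forward; pixel columns grow to the right and rows downward; lengths in m; the calibration is good to about 2 mm. A picture is of the moment at which its call begins: read the wrist's pose just before it. calibration takes no time and is no camera call; for the wrist camera it gives the pose at the moment of the call.
- close_job(): hands the job in, once; it reports no verdict.
Trained networks look in the newest picture that a camera, given by its name, has taken for a name from the list of things; names that differ only in an ending like _2 or _b are one class to them, and where a whole thing is asked for, a point or a joint stands for the part that bears it (a point fixed in the world has none). Each returns a list of dicts, best first, with "score" (0 to 1); they miss things now and then, are a little off and sometimes report something else, mostly with a low value. They report only what shows in the picture. A call takes as long as a camera call. They do not tell look-alikes from the thing itself.
- masks_of(name, camera): "region" (480x640 bool, what is visible of it) and "location" ([column, row] in pixels, amid what is visible of it).
The state is a dict: "time_s": time; "qpos": joint angles; "dq": joint speeds; "joint_efforts": joint torques, N m; "eef_pos": TCP position; "ee_rot": TCP orientation; "ft_force": force on the tool from outside, world axes, zero at the start; "wrist_torque": the same for the moment, N m; "grip_width": finger opening in m.
Only numpy, scipy, OpenCV 4.12 (cv2) and the standard library are available. Lean on these libraries where they do the work, as an engineer would, in place of code of your own. Each camera call takes 0.05 s, during which the arm holds its last target.

TASK

Only one of the two packed crates has the red dispatch stamp on its underside: with the fingertips, tip over the crate on the robot's left and then the one on its right, each towards the robot onto its long side, so that the undersides face the front camera. Then push the stamped crate, lying as it is, along the bench until its middle is on the green dispatch line, and leave the other one lying clear of the line. Never lift or carry a crate, and do not disturb the other things on the bench.

Things in the scene. Friction and masses are not known exactly. Their poses are not given: they have to be found in the camera images.
- crate_a: closed plywood crate, wooden edge battens (panels recessed 4 mm), 90 mm deep (x), 160 long (y), 170 high (z), about 0.7 kg, loose. Origin: centre of the underside, z up. Starts upright, x roughly away from the robot (yaw within 0.35 rad). Outwardly the same as the other; which is left or right varies. On the bench it slides rather than tips if pushed low, but tips if pushed within 40 mm of the top.
- crate_b: closed plywood crate, wooden edge battens (panels recessed 4 mm), 90 mm deep (x), 160 long (y), 170 high (z), about 0.7 kg, loose. Origin: centre of the underside, z up. Starts upright, x roughly away from the robot (yaw within 0.35 rad). Outwardly the same as the other; which is left or right varies. It tips in the same way as crate_a.
- crate_a_centre (a point): the middle of crate_a's volume, 85 mm above its underside. Pushed near the top of a 160 mm long face, either crate tips about the opposite lower edge, past about 0.5 rad falls by itself onto that face, and then lies 90 mm high
- crate_b_centre (a point): the middle of crate_b's volume, 85 mm above its underside
- stamp (a point): centre of the red dispatch stamp, a 58 mm ring with a cross in it, on the underside of one of the two crates: it lies 81 mm from the middle of the stamped crate; the other crate's underside is bare plywood
- dispatch_line: the dispatch line: a green band painted on the bench, flat (nothing to bump over), 60 mm wide (its y) and 460 mm long (its x, leading roughly away from the robot), origin at its middle on the bench top; its yaw varies within 0.1 rad. One crate stands on each side of it
- mallet: carver's round mallet lying beyond the crates, 60 mm thick, 225 mm long; origin on the bench near the head end. Not to be disturbed
- flat_chisel: steel flat chisel lying beyond the crates, 200 mm long, 16 mm thick; origin at its middle on the bench. Not to be disturbed
- claw_chisel: steel claw chisel, 200 mm long, 16 mm thick, lying beyond and left of the left crate; origin at its middle on the bench. Not to be disturbed
- plaster_finial: white plaster finial, 68 mm wide, 88 mm tall, standing near the far end of the line; origin: centre of its foot. Not to be disturbed
- water_bottle: white bottle, 60 mm wide, 150 mm tall, far to the robot's right; origin: centre of its foot. Not to be disturbed
- marble_sample: marble sample block 90 x 70 x 35 mm, far to the robot's left; origin: centre of its underside. Not to be disturbed
- dust_brush: dust brush lying beyond and right of the right crate; origin at its middle on the bench. Not to be disturbed
Things that resemble listed ones, but are neither listed nor needed, are in the scene too. Leave any black or purple look-alike of the crate_b alone.

How it is judged:
On the way, in this order (a step that is already met when the one before it is completed fails the run):
1. the crate on the robot's left has been tipped over towards the robot onto a long side, the right one not yet (((angle between crate_a's own x axis and vertical below 0.15 rad and angle between crate_b's own z axis and vertical below 0.2 rad and y of crate_a_centre in the frame of dispatch_line above 0 m and y of crate_b_centre in the frame of dispatch_line below 0 m) or (angle between crate_b's own x axis and vertical below 0.15 rad and angle between crate_a's own z axis and vertical below 0.2 rad and y of crate_b_centre in the frame of dispatch_line above 0 m and y of crate_a_centre in the frame of dispatch_line below 0 m))), for 0.2 s.
2. the crate on the robot's right has been tipped over towards the robot onto a long side too (((angle between each of crate_a, crate_b's own x axis and vertical below 0.15 rad and y of crate_a_centre in the frame of dispatch_line above 0 m and y of crate_b_centre in the frame of dispatch_line below 0 m) or (angle between each of crate_a, crate_b's own x axis and vertical below 0.15 rad and y of crate_b_centre in the frame of dispatch_line above 0 m and y of crate_a_centre in the frame of dispatch_line below 0 m))), for 0.2 s.
At the end, for the whole second after the job is handed in: the stamped crate lies at rest on the long side that faced the robot (within 0.15 rad of flat) with its middle over the green band (within 30 mm of its centre line, and within its length); the other crate lies likewise at rest with its middle more than 110 mm from the centre line (angle between each of crate_a, crate_b's own x axis and vertical below 0.15 rad and y of crate_a_centre in the frame of dispatch_line between -0.03 and 0.03 m and x of crate_a_centre in the frame of dispatch_line between -0.23 and 0.23 m and (y of crate_b_centre in the frame of dispatch_line above 0.11 m or y of crate_b_centre in the frame of dispatch_line below -0.11 m) and linear speed of each of crate_a, crate_b below 0.02 m/s); the robot touches nothing.
It fails at once if a crate is lifted or carried: its middle rises above 125 mm, or a lying or upright crate is raised 20 mm or more off the bench (height (world z) of any of crate_a_centre, crate_b_centre above 0.125 m or (angle between crate_a's own x axis and vertical below 0.1 rad and height (world z) of crate_a_centre above 0.065 m) or (angle between crate_a's own z axis and vertical below 0.1 rad and height (world z) of crate_a_centre above 0.11 m) or (angle between crate_b's own x axis and vertical below 0.1 rad and height (world z) of crate_b_centre above 0.065 m) or (angle between crate_b's own z axis and vertical below 0.1 rad and height (world z) of crate_b_centre above 0.11 m)).
It fails at once if one of the tools or other things on the bench is moved by more than 20 mm (distance of any of mallet, flat_chisel, claw_chisel, plaster_finial, water_bottle, marble_sample, dust_brush from where it was at the start of the episode above 0.02 m).
It also fails if it takes over 67 s, if anything falls off the work surface, if the arm or the gripper's body presses on something with over 40 N, if the wrist force passes 120 N, or if a joint passes its speed limit or range.

## Working session

There is one attempt and no reset: what is moved stays moved. The work goes in short steps, Python scripts to look and compute and a tool call to move; the robot and the scene stay as the last step left them, time stands still between calls to the robot, and variables do not carry over. Pictures are saved under pics/ and viewed, and the job is handed in when it is done.

Besides the shell and the picture viewer there is one more tool, called after "Request:" in YAML: its name, and indented under it one key for each argument. step_arm: Moves the arm, as the interface text tells. Shifts and turns lie within -1 to 1; 1 stands for 0.04 m of shift or 0.12 rad of turn. Its arguments: {"type":"object","properties":{"plan":{"type":"array"},"newtons":{"type":"number"}},"required":["plan"]}

```bash
mkdir -p pics; ls; python3 - <<'E'
from station import *
import cv2,json
s=observe(); print({k:(v if isinstance(v,(int,float)) else [round(float(x),3) for x in v]) for k,v in s.items()})
import numpy as np
for n in ("scene","top"):
    p,d=read_camera(n); cv2.imwrite(f"pics/{n}0.png",p); np.save(f"/tmp/{n}0.npy",d)
    print(n,calibration(n))
E
```

```text
pics
{'time_s': 0.0, 'qpos': [1.049, 0.478, 0.022, 1.556, -0.012, 1.109, -0.083], 'dq': [0.001, -0.001, 0.002, -0.002, -0.002, 0.0, 0.0], 'joint_efforts': [0.001, -58.286, 1.535, -27.261, -0.054, 0.017, 0.0], 'eef_pos': [0.271, -0.618, 0.302], 'ee_rot': [-3.073, -0.645, 0.001], 'ft_force': [-0.568, 0.422, -0.035], 'wrist_torque': [0.013, -0.067, -0.059], 'grip_width': 0.088052856705013}
scene {'fx': 451.953823068469, 'fy': 451.953823068469, 'cx': 314.49277672085265, 'cy': 231.87196566023616, 'R': array([[ 0.28798995,  0.957627  ,  0.00350992],
       [ 0.51231806, -0.15097224, -0.84542154],
       [-0.8090686 ,  0.24527111, -0.53408809]]), 't': array([-0.15231175, -0.18266643,  1.81493728])}
top {'fx': 452.0144657453272, 'fy': 452.0144657453272, 'cx': 316.21506962554133, 'cy': 248.64236243144012, 'R': array([[-0.00303377, -0.99992985, -0.01144986],
       [-0.99443796,  0.00422217, -0.10523932],
       [ 0.10528028,  0.0110669 , -0.99438101]]), 't': array([0.00748592, 0.53784699, 1.16236069])}
```

View pics/scene0.png

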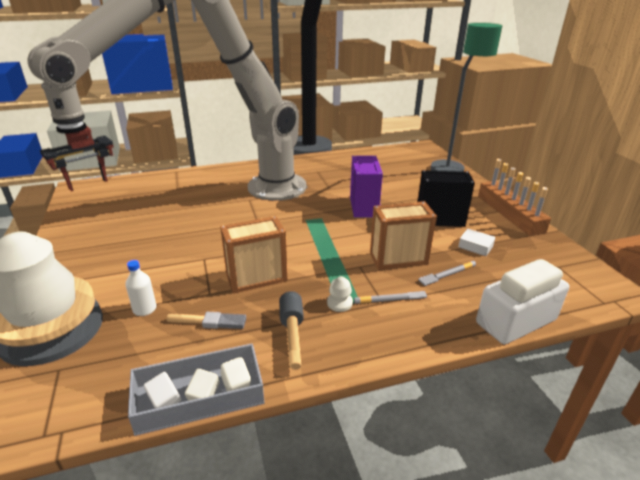

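View pics/top0.png

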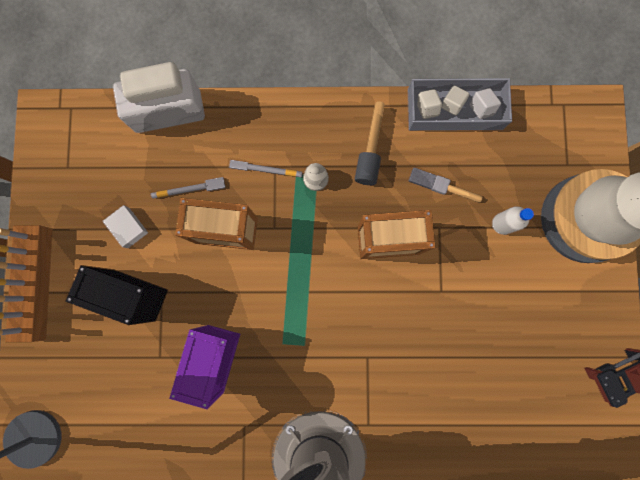

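The scene camera shows two plywood crates at (255,255) and (403,235), a black look-alike at (445,197) and a purple one at (366,185). In the top view the crates are at (217,224) on the robot's left and (397,234) on its right, black at (117,295) and purple at (205,367). I choose the two plywood ones.

```bash
cat > h.py <<'E'
import numpy as np,cv2
from station import *
def cloud(n,d):
    c=calibration(n); v,u=np.mgrid[0:480,0:640]
    P=np.stack([(u-c['cx'])/c['fx']*d,(v-c['cy'])/c['fy']*d,d],-1)
    X=(P-c['t'])@c['R']
    X[d<=0]=np.nan
    return X
E
python3 - <<'E'
from h import *
d=np.load('/tmp/top0.npy'); X=cloud('top',d); img=cv2.imread('pics/top0.png')
def boxfit(m):
    p=X[m][:,:2].astype(np.float32); r=cv2.minAreaRect(p); return np.round(r[0],3),np.round(r[1],3),round(r[2],1),np.round(cv2.boxPoints(r),3).tolist(),len(p)
for name,(x0,x1,y0,y1) in dict(left=(170,262,190,255),right=(350,442,200,265),black=(60,172,255,330),purple=(165,245,320,412)).items():
    m=np.zeros((480,640),bool); m[y0:y1,x0:x1]=1
    Z=X[...,2]; mm=m&(Z>0.02); print(name,'maxz',np.nanmax(np.where(m,Z,np.nan)))
    for a,b in ((.155,.185),(.01,.3)):
        print(boxfit(m&(Z>a)&(Z<b)))
# line
hsv=cv2.cvtColor(img,cv2.COLOR_BGR2HSV); g=(hsv[...,0]>65)&(hsv[...,0]<95)&(hsv[...,1]>90)
g[:, :250]=0;g[:,340:]=0
g&=abs(X[...,2])<.01
g=cv2.morphologyEx(g.astype(np.uint8),cv2.MORPH_OPEN,np.ones((3,3)))>0
print('line',boxfit(g))
# obstacles
for n,(x0,x1,y0,y1) in dict(chis1=(225,302,155,180),chis2=(148,228,175,200),fin=(300,330,160,192),mallet=(350,385,98,188),brush=(405,485,165,205),bottle=(490,535,205,237),marble=(100,150,200,250)).items():
    m=np.zeros((480,640),bool); m[y0:y1,x0:x1]=1
    m&=X[...,2]>.008
    print(n,boxfit(m)[3],np.nanmax(X[...,2][m]))
cv2.imwrite('pics/crop0.png',cv2.resize(img[80:420,60:560],None,fx=1.6,fy=1.6))
E
```

```text
left maxz 0.17522024188539112
(array([0.592, 0.25 ]), array([0.162, 0.091]), 83.5, [[0.5379999876022339, 0.17499999701976776], [0.628000020980835, 0.164000004529953], [0.6470000147819519, 0.32499998807907104], [0.5569999814033508, 0.33500000834465027]], 2645)
(array([0.626, 0.287]), array([0.245, 0.148]), 83.5, [[0.5379999876022339, 0.17399999499320984], [0.6850000023841858, 0.15700000524520874], [0.7129999995231628, 0.4009999930858612], [0.5659999847412109, 0.4180000126361847]], 3404)
right maxz 0.17581275198323945
(array([ 0.564, -0.189]), array([0.091, 0.162]), 4.2, [[0.5130000114440918, -0.11100000143051147], [0.5239999890327454, -0.27300000190734863], [0.6150000095367432, -0.26600000262260437], [0.6029999852180481, -0.10499999672174454]], 2689)
(array([ 0.564, -0.189]), array([0.091, 0.162]), 4.1, [[0.5130000114440918, -0.11100000143051147], [0.5239999890327454, -0.27300000190734863], [0.6150000095367432, -0.26600000262260437], [0.6029999852180481, -0.10499999672174454]], 3193)
black maxz 0.17692409186182131
(array([0.419, 0.494]), array([0.164, 0.091]), 70.0, [[0.34799998998641
[... 1793 characters left out ...]
44107437], [0.9430000185966492, -0.125], [0.7179999947547913, -0.09700000286102295]] 0.06596335328724776
brush [[0.6549999713897705, -0.43299999833106995], [0.699999988079071, -0.4480000138282776], [0.7630000114440918, -0.257999986410141], [0.7179999947547913, -0.24300000071525574]] 0.027459003440504032
bottle [[0.5699999928474426, -0.4740000069141388], [0.5839999914169312, -0.5239999890327454], [0.640999972820282, -0.5080000162124634], [0.6269999742507935, -0.4580000042915344]] 0.15472818403495714
marble [[0.5350000262260437, 0.5260000228881836], [0.5860000252723694, 0.46000000834465027], [0.6589999794960022, 0.5170000195503235], [0.6079999804496765, 0.5830000042915344]] 0.04147944167203204
```

View pics/crop0.png

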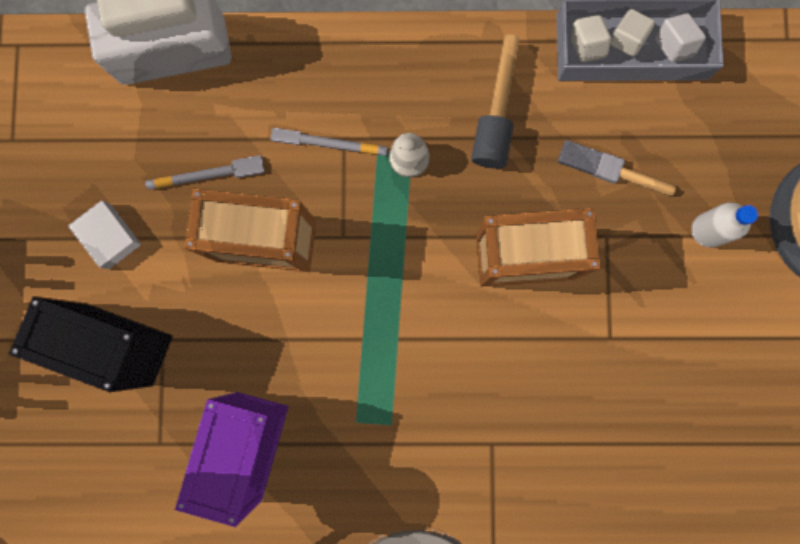

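Left crate: centre (0.592, 0.250), yaw -0.12. Right crate: centre (0.564, -0.189), yaw +0.075. Line: centre (0.512, 0.051), yaw -0.076. First I turn the tool to yaw -0.12 and start across.

Request:
step_arm:
  plan:
    - [[0,0,1],[0,0,0],1]
    - [[0,0,1],[0,0,0],1]
    - [[0,0,1],[0,0,0],1]
    - [[0,0,1],[0,0,0],1]
    - [[0,0,0.43],[0,0,0],1]
    - [[0,0,0],[0.3,-0.8,0],1]
    - [[0,0,0],[0.37,-1,0],1]
    - [[0,0,0],[0.37,-1,0],1]

```text
time_s: 0.9
eef_pos: [0.326, -0.5104, 0.3021]
ee_rot: [-3.135, 0.187, 0.001]
ft_force: [1.5, -0.0, 0.6]
grip_width: 0.0876
```

Request:
step_arm:
  plan:
    - [[0,0,0],[0.37,-1,0],1]
    - [[0,0,0],[0.37,-1,0],1]
    - [[0,0,0],[0.37,-1,0],1]
    - [[0,0,0],[0.37,-1,0],1]
    - [[0,0,0],[0.37,-1,0],1]
    - [[0,0,0],[0.37,-1,0],1]
    - [[0,0,0],[0.37,-1,0],1]
    - [[0,0,0],[0.37,-1,0],1]

```text
time_s: 1.7
eef_pos: [0.4814, -0.2062, 0.3025]
ee_rot: [-3.136, 0.185, 0.001]
ft_force: [-0.0, 0.0, -0.8]
grip_width: 0.0878
```

Request:
step_arm:
  plan:
    - [[0,0,0],[0.37,-1,0],1]
    - [[0,0,0],[0.37,-1,0],1]
    - [[0,0,0],[0.37,-1,0],1]
    - [[0,0,0],[0.37,-1,0],1]
    - [[0,0,0],[0.37,-1,0],1]
    - [[0,0,0],[0.37,-1,0],1]
    - [[0,0,0],[0.37,-1,0],1]
    - [[0,0,0],[0.37,-1,0],1]

```text
time_s: 2.5
eef_pos: [0.6367, 0.0975, 0.3022]
ee_rot: [3.136, -0.185, -0.001]
ft_force: [1.0, -0.2, -0.2]
grip_width: 0.0879
```

Request:
step_arm:
  plan:
    - [[0,0,0],[0.4,-1,0],1]
    - [[0,0,0],[0.4,-1,0],1]
    - [[0,0,0],[0.4,-1,0],1]
    - [[0,0,0],[0.1,-0.2,0],1]
    - [[0,0,0],[0,0,0],1]
    - [[0,0,0],[0,0,0],1]

```text
time_s: 3.1
eef_pos: [0.7028, 0.2152, 0.3021]
ee_rot: [3.134, -0.187, -0.001]
ft_force: [-1.1, -1.4, -0.2]
grip_width: 0.0879
```

Request:
step_arm:
  plan:
    - [[0,0,0],[0,-0.5,0.8],1]
    - [[0,0,0],[0,0,0.9],1]
    - [[0,0,0],[0,0,0],1]
    - [[0,0,0],[0,0,0],1]

```text
time_s: 3.5
eef_pos: [0.7054, 0.2344, 0.235]
ee_rot: [3.134, -0.189, -0.001]
ft_force: [0.1, 0.3, 0.9]
grip_width: 0.0881
```

```bash
python3 - <<'E'
from h import *
p,d=read_camera("scene"); cv2.imwrite("pics/scene1.png",p[130:340,180:520].repeat(2,0).repeat(2,1)); print(observe()['eef_pos'])
E
```

```text
[0.7062087  0.23499378 0.23659374]
```

View pics/scene1.png

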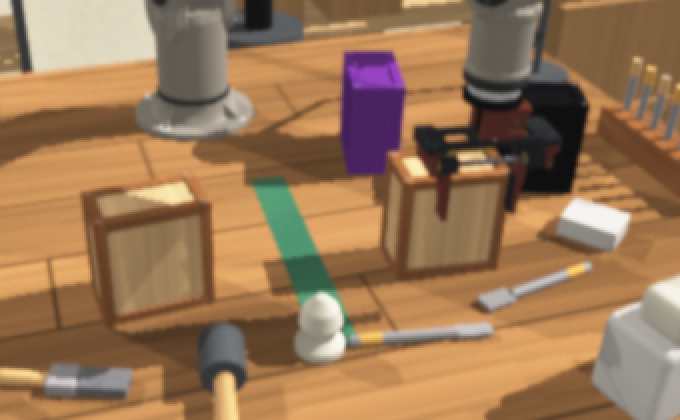

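The fingers stand just beyond the far face of the left crate, below its top edge. I push slowly towards the robot.

Request:
step_arm:
  plan:
    - [[0,0,0],[-0.7,0,0],1]
    - [[0,0,0],[-0.3,0,0],1]
    - [[0,0,0],[-0.2,0,0],1]
    - [[0,0,0],[-0.2,0,0],1]
    - [[0,0,0],[-0.2,0,0],1]
    - [[0,0,0],[-0.2,0,0],1]
    - [[0,0,0],[-0.2,0,0],1]
    - [[0,0,0],[-0.2,0,0],1]

```text
time_s: 4.35
eef_pos: [0.6174, 0.2473, 0.2346]
ee_rot: [3.136, -0.185, -0.0]
ft_force: [1.2, -0.9, 1.2]
grip_width: 0.088
```

```bash
python3 - <<'E'
from h import *
p,d=read_camera("scene"); cv2.imwrite("pics/scene2.png",p[130:340,180:520].repeat(2,0).repeat(2,1)); print(observe()['eef_pos'],observe()['ft_force'])
E
```

```text
[0.61578913 0.2478237  0.23438384] [ 0.97470077 -0.2901533  -0.33464963]
```

View pics/scene2.png

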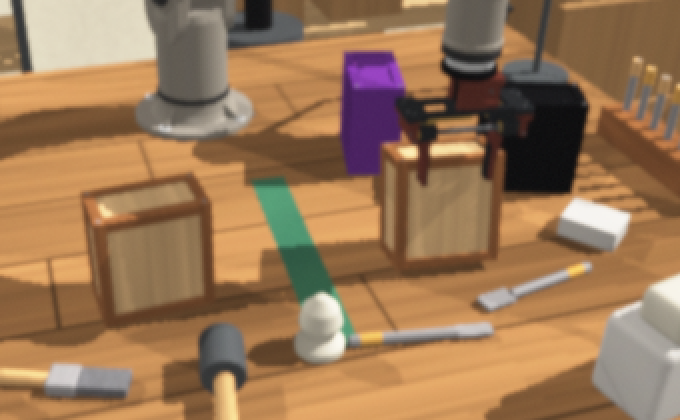

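The crate is tilting about its near edge, with its far lower edge off the bench. I continue.

Request:
step_arm:
  plan:
    - [[0,0,0],[-0.2,0,0],1]
    - [[0,0,0],[-0.2,0,0],1]
    - [[0,0,0],[-0.2,0,0],1]
    - [[0,0,0],[-0.2,0,0],1]
    - [[0,0,0],[-0.2,0,0],1]
    - [[0,0,0],[-0.2,0,0],1]

```text
time_s: 5.0
eef_pos: [0.5691, 0.253, 0.2343]
ee_rot: [3.136, -0.185, -0.002]
ft_force: [0.1, -1.1, -0.4]
grip_width: 0.0874
```

```bash
python3 - <<'E'
from h import *
p,d=read_camera("scene"); cv2.imwrite("pics/scene3.png",p[130:340,180:520].repeat(2,0).repeat(2,1)); print(observe()['eef_pos'],observe()['ft_force'])
E
```

```text
[0.56788742 0.2533831  0.23426953] [-1.1798994  -0.54328949 -0.65654124]
```

View pics/scene3.png

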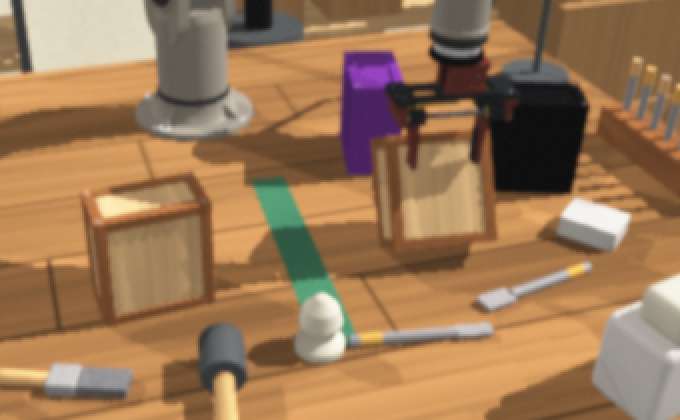

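Request:
step_arm:
  plan:
    - [[0,0,0],[-0.2,0,0],1]
    - [[0,0,0],[-0.2,0,0],1]
    - [[0,0,0],[-0.15,0,0],1]
    - [[0,0,0],[0,0,0],1]
    - [[0,0,0],[0,0,0],1]
    - [[0,0,0],[0,0,0],1]

```text
time_s: 5.65
eef_pos: [0.5488, 0.2553, 0.2347]
ee_rot: [-3.136, 0.186, -0.001]
ft_force: [0.3, 0.2, 0.2]
grip_width: 0.0877
```

```bash
python3 - <<'E'
from h import *
p,d=read_camera("scene"); cv2.imwrite("pics/scene4.png",p[130:340,180:520].repeat(2,0).repeat(2,1)); print(observe()['eef_pos'],observe()['ft_force'])
E
```

```text
[0.54878281 0.2553154  0.23467241] [ 0.08791458 -0.19266825 -0.53385809]
```

View pics/scene4.png

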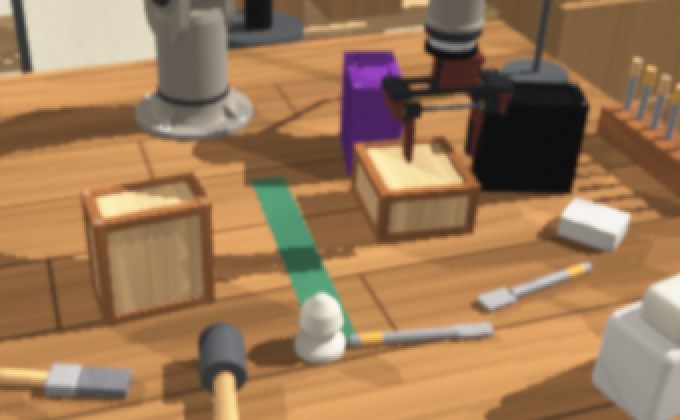

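The left crate now lies on its side, and its underside near (430,213) in the crop is bare. I move at the same height round the far side to the right crate.

Request:
step_arm:
  plan:
    - [[0,0,-1],[0,0,0],1]
    - [[0,0,-0.62],[0,0,0],1]
    - [[0,0,0],[0.9,0,0],1]
    - [[0,0,0],[1,0,0],1]
    - [[0,0,0],[1,0.2,0],1]
    - [[0,0,0],[0.3,1,0],1]
    - [[0,0,0],[0,1,0],1]
    - [[0,0,0],[-0.1,1,0],1]

```text
time_s: 6.5
eef_pos: [0.6828, 0.1356, 0.234]
ee_rot: [3.139, 0.119, 0.0]
ft_force: [0.4, -0.2, -0.5]
grip_width: 0.0875
```

Request:
step_arm:
  plan:
    - [[0,0,0],[-0.1,1,0],1]
    - [[0,0,0],[-0.1,1,0],1]
    - [[0,0,0],[-0.1,1,0],1]
    - [[0,0,0],[-0.1,1,0],1]
    - [[0,0,0],[-0.1,1,0],1]
    - [[0,0,0],[-0.1,1,0],1]
    - [[0,0,0],[-0.1,1,0],1]
    - [[0,0,0],[0,0,0],1]

```text
time_s: 7.3
eef_pos: [0.6743, -0.1534, 0.2343]
ee_rot: [3.135, 0.103, -0.001]
ft_force: [0.6, -0.3, 0.3]
grip_width: 0.0877
```

```bash
python3 - <<'E'
from h import *
p,d=read_camera("scene"); cv2.imwrite("pics/scene5.png",p[130:340,180:520].repeat(2,0).repeat(2,1)); print(observe()['eef_pos'],observe()['ft_force'],observe()['ee_rot'])
E
```

```text
[ 0.67477163 -0.14912194  0.23431636] [-0.27648843  0.78248309 -0.23738741] [ 3.13749426e+00  1.09252511e-01 -8.71005869e-04]
```

View pics/scene5.png

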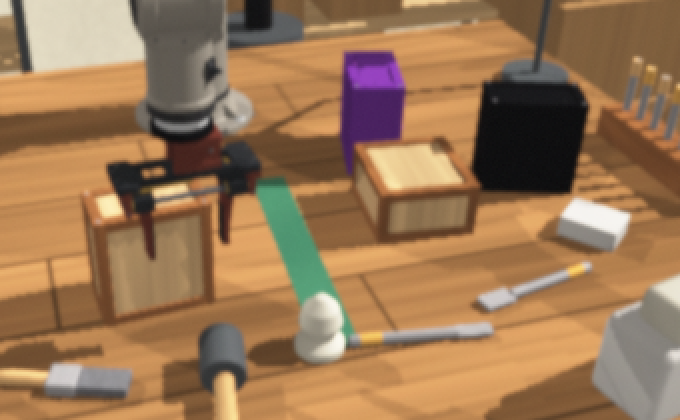

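Request:
step_arm:
  plan:
    - [[0,0,0],[0,0.8,0],1]
    - [[0,0,0],[-0.4,0,0],1]
    - [[0,0,0],[-0.6,0,0],1]
    - [[0,0,0],[-0.2,0,0],1]
    - [[0,0,0],[-0.2,0,0],1]
    - [[0,0,0],[-0.2,0,0],1]
    - [[0,0,0],[-0.2,0,0],1]
    - [[0,0,0],[-0.2,0,0],1]

```text
time_s: 8.15
eef_pos: [0.5985, -0.1816, 0.2352]
ee_rot: [3.139, 0.121, 0.003]
ft_force: [1.0, 0.7, 1.0]
grip_width: 0.0878
```

```bash
python3 - <<'E'
from h import *
p,d=read_camera("scene"); cv2.imwrite("pics/scene6.png",p[130:340,180:520].repeat(2,0).repeat(2,1)); print(observe()['eef_pos'],observe()['ft_force'],observe()['ee_rot'])
E
```

```text
[ 0.59665832 -0.18219613  0.23479899] [ 0.22364789 -0.85252858  1.32610651] [ 3.13910018e+00  1.20046304e-01 -1.26672432e-03]
```

View pics/scene6.png

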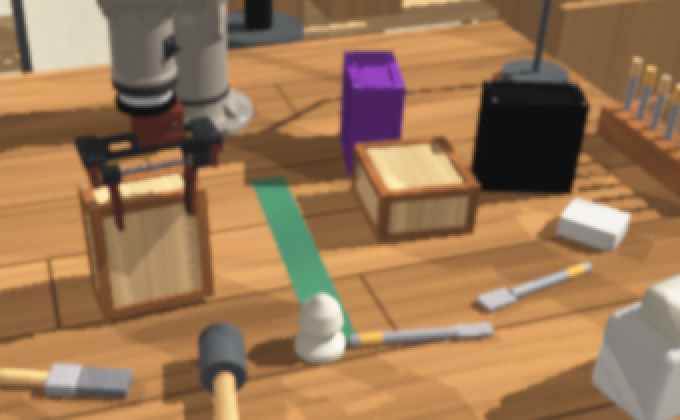

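Request:
step_arm:
  plan:
    - [[0,0,0],[-0.2,0,0],1]
    - [[0,0,0],[-0.2,0,0],1]
    - [[0,0,0],[-0.2,0,0],1]
    - [[0,0,0],[-0.2,0,0],1]
    - [[0,0,0],[-0.2,0,0],1]
    - [[0,0,0],[-0.2,0,0],1]
    - [[0,0,0],[-0.2,0,0],1]
    - [[0,0,0],[-0.2,0,0],1]

```text
time_s: 9.0
eef_pos: [0.5331, -0.187, 0.2344]
ee_rot: [-3.139, -0.12, 0.002]
ft_force: [-0.2, -0.4, -0.3]
grip_width: 0.088
```

Request:
step_arm:
  plan:
    - [[0,0,0],[-0.15,0,0],1]
    - [[0,0,0],[0,0,0],1]
    - [[0,0,0],[0,0,0],1]
    - [[0,0,0],[0,0,0],1]

```text
time_s: 9.4
eef_pos: [0.5286, -0.1873, 0.2347]
ee_rot: [-3.139, -0.121, -0.001]
ft_force: [0.0, -0.2, 0.0]
grip_width: 0.0883
```

```bash
python3 - <<'E'
from h import *
p,d=read_camera("scene"); cv2.imwrite("pics/scene7.png",p[130:340,180:520].repeat(2,0).repeat(2,1)); print(observe()['eef_pos'],observe()['ft_force'],observe()['ee_rot'])
E
```

```text
[ 0.5286351  -0.18729379  0.23469384] [-0.25343374 -0.22682267  1.03494651] [-3.13925091e+00 -1.20714030e-01 -6.26221469e-04]
```

View pics/scene7.png

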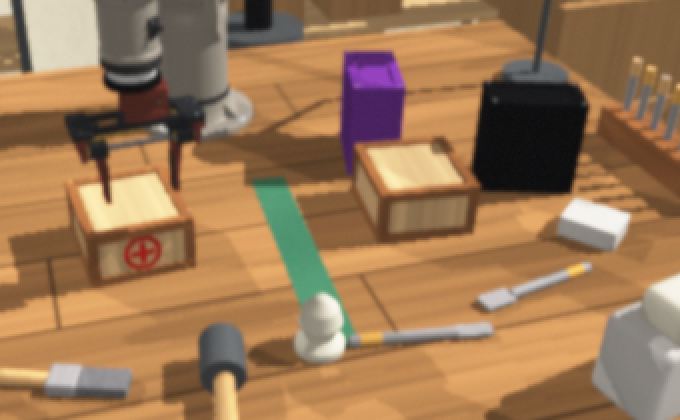

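The right crate lies on its side too and shows the red ring with a cross at (143,252) in the crop. I measure both lying crates.

```bash
cat > meas.py <<'E'
import sys
from h import *
tag=sys.argv[1]
p,d=read_camera("top"); cv2.imwrite(f"pics/top{tag}.png",p[60:400,60:560].repeat(1,0)); X=cloud('top',d)
Z=X[...,2]; m=(Z>.07)&(Z<.105)&(X[...,0]>.3)&(X[...,0]<.62)&(X[...,1]>-.35)&(X[...,1]<.4)
n,l,st,c=cv2.connectedComponentsWithStats(m.astype(np.uint8))
for i in range(1,n):
    if st[i,4]>300:
        q=X[l==i]; r=cv2.minAreaRect(q[:,:2].astype(np.float32))
        ctr=np.array(r[0]); o=ctr-[.512,.051]; u=np.array([np.cos(-.0755),np.sin(-.0755)])
        print(np.round(r[0],3),np.round(r[1],3),round(r[2],1),np.round(cv2.boxPoints(r),3).tolist(),'z',np.median(q[:,2]),'line x,y',(o@u).round(3),(o@[-u[1],u[0]]).round(3))
print(observe()['eef_pos'],observe()['ee_rot'])
E
python3 meas.py a
```

```text
[0.456 0.265] [0.162 0.17 ] 83.5 [[0.3630000054836273, 0.1940000057220459], [0.5320000052452087, 0.17499999701976776], [0.550000011920929, 0.335999995470047], [0.38100001215934753, 0.35499998927116394]] z 0.08728608274456165 line x,y -0.072 0.209
[ 0.43 -0.17] [0.169 0.107] 4.1 [[0.3409999907016754, -0.12300000339746475], [0.3490000069141388, -0.23000000417232513], [0.5180000066757202, -0.21799999475479126], [0.5099999904632568, -0.11100000143051147]] z 0.0870465679592033 line x,y -0.065 -0.227
[ 0.52856006 -0.18729045  0.2346221 ] [-3.13920520e+00 -1.20658050e-01 -2.20295969e-04]
```

View pics/topa.png

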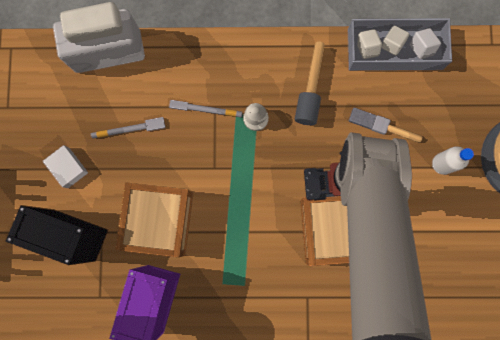

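```bash
python3 - <<'E'
from h import *
print(observe()['qpos'])
E
```

```text
[ 0.39996977  0.37683978 -0.21269601  1.8869287   0.10017327  0.88789961
 -1.35549768]
```

The last joint sits at -1.36, and turning to yaw +90° moves it to about +0.3, well within range. I turn in place above the crate.

Request:
step_arm:
  plan:
    - [[0,0,-1],[0,0,0],1]
    - [[0,0,-1],[0,0,0],1]
    - [[0,0,-1],[0,0,0],1]
    - [[0,0,-1],[0,0,0],1]
    - [[0,0,-1],[0,0,0],1]
    - [[0,0,-1],[0,0,0],1]
    - [[0,0,-1],[0,0,0],1]
    - [[0,0,-1],[0,0,0],1]

```text
time_s: 10.3
eef_pos: [0.5285, -0.1873, 0.2346]
ee_rot: [-2.725, -1.563, -0.0]
ft_force: [-0.0, -0.8, -0.3]
grip_width: 0.0881
```

Request:
step_arm:
  plan:
    - [[0,0,-1],[0,0,0],1]
    - [[0,0,-1],[0,0,0],1]
    - [[0,0,-1],[0,0,0],1]
    - [[0,0,-1],[0,0,0],1]
    - [[0,0,-0.45],[0,0,0],1]
    - [[0,0,0],[-0.8,0,0],1]
    - [[0,0,0],[-1,0,0],1]
    - [[0,0,0],[-1,-0.5,0],1]

```text
time_s: 11.1
eef_pos: [0.5103, -0.2999, 0.235]
ee_rot: [2.217, 2.223, 0.004]
ft_force: [0.5, -0.3, -0.2]
grip_width: 0.088
```

Request:
step_arm:
  plan:
    - [[0,0,0],[-0.9,-0.7,0],1]
    - [[0,0,0],[-0.5,-0.5,0],1]
    - [[0,0,0],[0,0,0],1]
    - [[0,0,0],[0,0,0],1]

```text
time_s: 11.5
eef_pos: [0.4601, -0.3557, 0.2346]
ee_rot: [2.223, 2.22, 0.001]
ft_force: [1.2, 1.2, 0.1]
grip_width: 0.0876
```

Request:
step_arm:
  plan:
    - [[0,0,0],[0,0,0.8],1]
    - [[0,0,0],[0,-0.1,1],1]
    - [[0,0,0],[0,0,0.8],1]
    - [[0,0,0],[0,0,0.4],1]
    - [[0,0,0],[0,0,0],1]
    - [[0,0,0],[0,0,0],1]

```text
time_s: 12.1
eef_pos: [0.4576, -0.3549, 0.1156]
ee_rot: [2.219, 2.222, 0.001]
ft_force: [0.8, -0.0, 0.1]
grip_width: 0.0875
```

```bash
python3 meas.py b; python3 - <<'E'
from h import *
p,d=read_camera("scene"); cv2.imwrite("pics/scene8.png",p[130:340,180:520].repeat(2,0).repeat(2,1))
E
```

```text
[0.456 0.265] [0.161 0.17 ] 83.4 [[0.3619999885559082, 0.19499999284744263], [0.5320000052452087, 0.17499999701976776], [0.550000011920929, 0.33500000834465027], [0.38100001215934753, 0.35499998927116394]] z 0.08731802924732127 line x,y -0.072 0.209
[ 0.432 -0.197] [0.171 0.16 ] 4.1 [[0.3409999907016754, -0.12300000339746475], [0.35199999809265137, -0.28299999237060547], [0.5230000019073486, -0.2709999978542328], [0.5109999775886536, -0.11100000143051147]] z 0.08739408412310104 line x,y -0.061 -0.254
[ 0.45772191 -0.35534571  0.11619362] [2.21889978e+00 2.22049311e+00 1.35491144e-03]
```

View pics/scene8.png

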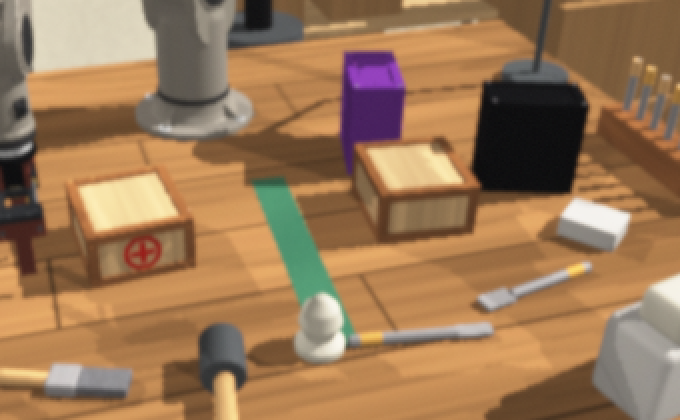

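Request:
step_arm:
  plan:
    - [[0,0,0],[0.6,0,0],1]
    - [[0,0,0],[0.6,0,0],1]
    - [[0,0,0],[0.3,0,0],1]
    - [[0,0,0],[0.3,0,0],1]
    - [[0,0,0],[0.3,0,0],1]
    - [[0,0,0],[0.3,0,0],1]
    - [[0,0,0],[0.3,0,0],1]
    - [[0,0,0],[0.3,0,0],1]

```text
time_s: 13.0
eef_pos: [0.457, -0.2376, 0.1159]
ee_rot: [2.221, 2.216, -0.001]
ft_force: [0.3, -5.8, 4.1]
grip_width: 0.0879
```

```bash
python3 meas.py c
```

```text
[0.456 0.265] [0.161 0.17 ] 83.6 [[0.3630000054836273, 0.1940000057220459], [0.5320000052452087, 0.17499999701976776], [0.550000011920929, 0.335999995470047], [0.38100001215934753, 0.35499998927116394]] z 0.08729274726597556 line x,y -0.072 0.209
[ 0.439 -0.146] [0.159 0.168] 89.9 [[0.3540000021457672, -0.22499999403953552], [0.5230000019073486, -0.22499999403953552], [0.5230000019073486, -0.06700000166893005], [0.35499998927116394, -0.06599999964237213]] z 0.08705779804670742 line x,y -0.058 -0.202
[ 0.45717523 -0.23480601  0.11578901] [2.21983458e+00 2.21920136e+00 8.47316396e-04]
```

View pics/topc.png

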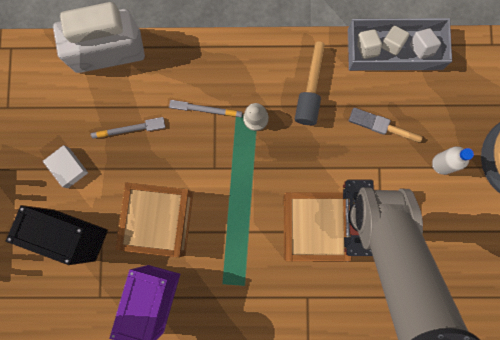

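The crate slides squarely on the fingertips and has about 0.20 m to go.

Request:
step_arm:
  plan:
    - [[0,0,0],[0.3,0,0],1]
    - [[0,0,0],[0.3,0,0],1]
    - [[0,0,0],[0.3,0,0],1]
    - [[0,0,0],[0.3,0,0],1]
    - [[0,0,0],[0.3,0,0],1]
    - [[0,0,0],[0.3,0,0],1]
    - [[0,0,0],[0.3,0,0],1]
    - [[0,0,0],[0.3,0,0],1]

```text
time_s: 13.85
eef_pos: [0.4572, -0.1415, 0.1157]
ee_rot: [2.222, 2.216, -0.001]
ft_force: [-0.0, -6.7, 4.8]
grip_width: 0.0879
```

Request:
step_arm:
  plan:
    - [[0,0,0],[0.3,0,0],1]
    - [[0,0,0],[0.3,0,0],1]
    - [[0,0,0],[0.3,0,0],1]
    - [[0,0,0],[0.3,0,0],1]
    - [[0,0,0],[0.3,0,0],1]
    - [[0,0,0],[0.2,0,0],1]
    - [[0,0,0],[0.1,0,0],1]
    - [[0,0,0],[0,0,0],1]

```text
time_s: 14.65
eef_pos: [0.457, -0.068, 0.1152]
ee_rot: [2.221, 2.219, 0.001]
ft_force: [0.7, -3.0, 1.4]
grip_width: 0.0877
```

```bash
python3 meas.py d
```

```text
[0.456 0.265] [0.161 0.17 ] 83.5 [[0.3630000054836273, 0.19499999284744263], [0.5320000052452087, 0.17499999701976776], [0.550000011920929, 0.335999995470047], [0.38100001215934753, 0.35499998927116394]] z 0.08725033075878205 line x,y -0.072 0.209
[0.437 0.024] [0.169 0.158] 0.3 [[0.35199999809265137, 0.10199999809265137], [0.35199999809265137, -0.0560000017285347], [0.5220000147819519, -0.054999999701976776], [0.5210000276565552, 0.10300000011920929]] z 0.08711674100656842 line x,y -0.073 -0.033
[ 0.45695783 -0.06797011  0.11509991] [2.22162454e+00 2.21929482e+00 8.68601271e-04]
```

View pics/topd.png

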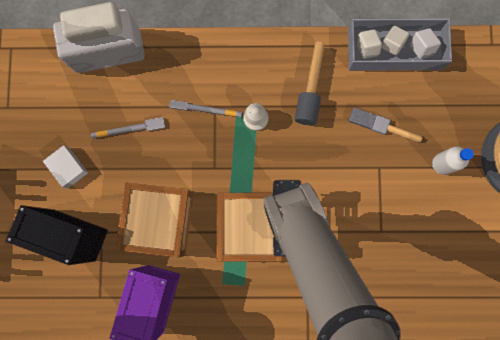

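Request:
step_arm:
  plan:
    - [[0,0,0],[0.2,0,0],1]
    - [[0,0,0],[0.2,0,0],1]
    - [[0,0,0],[0.2,0,0],1]
    - [[0,0,0],[0.15,0,0],1]
    - [[0,0,0],[0.1,0,0],1]
    - [[0,0,0],[0,0,0],1]
    - [[0,0,0],[0,0,0],1]

```text
time_s: 15.4
eef_pos: [0.4564, -0.0338, 0.1147]
ee_rot: [2.222, 2.22, 0.0]
ft_force: [0.7, -3.5, 3.6]
grip_width: 0.0881
```

```bash
python3 meas.py e
```

```text
[0.457 0.265] [0.162 0.17 ] 83.7 [[0.3630000054836273, 0.19300000369548798], [0.5320000052452087, 0.17499999701976776], [0.550000011920929, 0.335999995470047], [0.38100001215934753, 0.3540000021457672]] z 0.08728342541871212 line x,y -0.071 0.209
[0.437 0.058] [0.159 0.169] 89.9 [[0.35199999809265137, -0.020999999716877937], [0.5210000276565552, -0.020999999716877937], [0.5210000276565552, 0.13699999451637268], [0.3529999852180481, 0.1379999965429306]] z 0.08718501113624652 line x,y -0.075 0.001
[ 0.45642205 -0.03379057  0.11469515] [2.22231164e+00 2.22020353e+00 1.25402801e-04]
```

The crate is 1 mm from the line's centre. I back off and raise the arm clear.

Request:
step_arm:
  plan:
    - [[0,0,0],[-0.5,0,0],1]
    - [[0,0,0],[-0.8,0,0],1]
    - [[0,0,0],[-0.8,0,0],1]
    - [[0,0,0],[-0.5,0,-0.8],1]
    - [[0,0,0],[-0.5,0,-0.8],1]
    - [[0,0,0],[-0.5,0,-0.8],1]
    - [[0,0,0],[0,0,0],1]
    - [[0,0,0],[0,0,0],1]

```text
time_s: 16.25
eef_pos: [0.4562, -0.1772, 0.2107]
ee_rot: [2.222, 2.22, 0.001]
ft_force: [-0.4, 0.5, -1.2]
grip_width: 0.0879
```

```bash
python3 meas.py f; python3 - <<'E'
from h import *
p,d=read_camera("scene"); cv2.imwrite("pics/scene9.png",p); print(observe()['ft_force'])
E
```

```text
[0.456 0.265] [0.161 0.171] 83.5 [[0.3630000054836273, 0.19499999284744263], [0.5320000052452087, 0.17599999904632568], [0.550000011920929, 0.33500000834465027], [0.38100001215934753, 0.3540000021457672]] z 0.08729284290648047 line x,y -0.072 0.209
[0.437 0.058] [0.159 0.169] 89.9 [[0.35199999809265137, -0.02199999988079071], [0.5210000276565552, -0.02199999988079071], [0.5210000276565552, 0.13699999451637268], [0.3529999852180481, 0.1379999965429306]] z 0.08730119606097095 line x,y -0.075 0.001
[ 0.4557297  -0.17655961  0.20990994] [-2.22026958e+00 -2.22076129e+00 -1.12736693e-04]
[-0.96814067  0.90208657  0.34721658]
```

View pics/scene9.png

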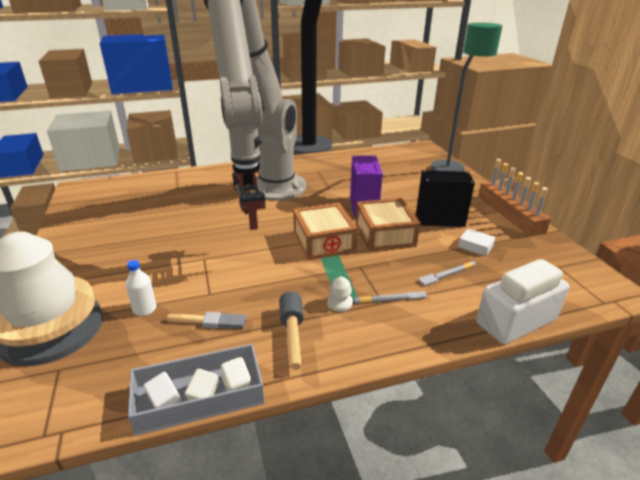

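View pics/topf.png

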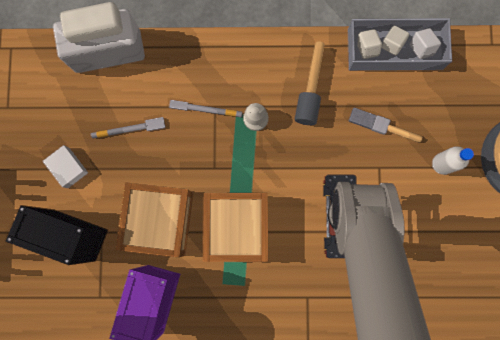

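The stamped crate (stamp at (332,243)) lies across the green band and the bare one lies clear at (388,222). The tools look unmoved and the arm is free.

```bash
python3 -c "
from station import *
close_job()"
```

```text
the job is handed in; nothing more can be done
```

I tipped the left crate towards the robot and then the right one, using the open fingertips near the top of each far face. The red stamp was on the right crate, and the left crate's underside was bare. I then pushed the stamped crate, lying as it was, along the bench onto the green line.

The job was handed in at about 16.4 s; the hand-in gives no verdict. The last checks were:

- **Stamped crate:** its middle is about 1 mm from the line's centre line and 75 mm from the line's middle along its length. It lies flat, and its position did not change when the arm backed off.
- **Other crate:** it lies flat, 209 mm from the centre line.
- **Rest of the bench:** by eye in the last pictures, the tools, the other things and the black and purple look-alikes had not moved. I did not measure this.
- **Robot:** the arm had been raised clear and the wrist force was close to zero.

No check failed or disagreed.

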